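Set out the titration things round the two racks

TASK

Set out the bench, left, right and behind being as the robot sees the racks: put the square white tile beyond the left end of the blue tube rack, in line with the rack, its sides square to it and a gap of 4 cm between them, and stand the conical flask upright on the middle of the tile. Stand the small empty beaker behind the middle of the dark cuvette rack with a gap of 4 cm, and the small amber bottle beyond the right end of the cuvette rack, in line with it, with a gap of 4 cm. Leave the petri dish and the vial where they are, and everything upright.

Things in the scene. Friction and masses are not known exactly. Their poses are not given: they have to be found in the camera images.
- tube_rack: Blue microtube rack, fixed: 65 mm deep (x) by 124 mm long (y) by 39 mm high, with three tubes reaching to about 46 mm. Origin: centre of its underside. Its own +y points along its length to its left end as the robot sees it, +x away from the robot (behind it), turned by up to 0.2 rad. Gaps are measured from its outer faces.
- cuvette_rack: Small dark grey cuvette rack, fixed: 32 mm deep (x) by 80 mm long (y) by 26 mm high, with two cuvettes reaching to 51 mm. Origin: centre of its underside. Its own +y points along its length to its left end as the robot sees it, +x away from the robot (behind it), turned by up to 0.2 rad. The two racks may have changed sides.
- tile: Plain white ceramic tile, loose, 68 x 68 x 10 mm, 0.1 kg. Origin: centre of its underside; z up, x and y square to its sides.
- flask: 100 ml conical glass flask, loose, 102 mm high, foot 63 mm across; straight neck 26 mm across from 78 mm to 102 mm up, the place to grasp. Origin: centre of its underside, z up. 0.06 kg.
- bottle: Small amber reagent bottle with black screw cap (the cap does not turn), loose, 116 mm high, body 60 mm across up to about 75 mm (its collider tapers to the shoulder; it stands with a slight lean of up to 0.03 rad), cap 32 mm across from 99 to 116 mm up, which can be grasped. Origin: centre of its underside, z up. About 0.2 kg.
- beaker: Small empty 25 ml glass beaker, loose, 53 mm high, 42 mm (y) to 46 mm (x, over the spout) across the rim, body 36 mm across. Origin: centre of its underside, z up. 0.016 kg: grip it lightly.
- dish: Bystander: lidded petri dish, loose, 60 mm across, 15 mm high. Origin: centre of its underside. Not to be moved.
- vial: Bystander: small white vial with black cap, loose, 22 mm across, 50 mm high. Origin: centre of its underside. Not to be moved.
Mind the look-alikes: they are no part of the job. Leave any red or yellow look-alike of the bottle alone.

How it is judged:
By the outcome, as a careful person would: the job done as asked, in the order asked, and still so for the second after the job is handed in, with the robot touching nothing.
It also fails if it takes over 122 s, if anything falls off the work surface, if the arm or the gripper's body presses on something with over 40 N, if the wrist force passes 120 N, or if a joint passes its speed limit or range.

ROBOT

A 6-joint arm with a two-finger parallel gripper is mounted at the origin on a cart in front of the work surface, level with it; the furniture and walls round the work are solid. World frame = base frame: x ahead of the robot, y to its left, z up, the work surface at z = 0. Lengths are in m, angles in degrees, forces in N, time in s.
With the tool pointing down it reaches from about 0.4 to 0.825 m from the base axis. Payload 7 kg.
Tool frame: the origin (TCP) lies at the very end of the fingers, on their centre line; the grasp point (between the pads) lies 19 mm behind it; z points along the fingers, y is the line along which they close (so a half turn about z gives the same grasp; the last joint's range is limited). The gripper opens to 88 mm and grips with 3 to 60 N. Pads are 19 mm wide; open, the fingers measure 130 mm over their backs; the gripper's body (78 mm by 193 mm) begins 47 mm behind the grasp point.
Start: joints at [92.481, 20.546, 0.682, 0, -70.136, -16.507], TCP at [0.164, 0.655, 0.227] pointing down, gripper open.
Joint ranges: [-176.03, 176.03], [-82.01, 121.73], [-58.28, 71.71], [-173.87, 95.51], [-174.79, -0.11], [-173.66, 173.66]. Speed limits (degrees/s): [136.94, 136.94, 172.46, 180, 180, 180].

INTERFACE

Orientations are given as [roll, pitch, yaw] about the fixed x, y, z axes, in that order (R = Rz(yaw) Ry(pitch) Rx(roll)).
In Python, from plant import r gives the robot as it stands. The module is installed in compiled form; this text tells all that it offers.
- The arm moves only by the tool jog_arm, never from a script. Its arguments are lists of equal length, an entry for each row: "travel": the shift along the tool's x, y, z each as a share of 50 cm, from -1 to 1, a list of three; "dr": the turn, a rotation vector about the tool's x, y, z each as a share of 360 degrees, from -1 to 1, a list of three; "claw": the opening, from 0 (shut) to 1 (fully open). A call has exactly 10 rows; each row is the pose to reach, as a shift and turn from the pose commanded when the call began, along the tool's axes at that moment, turning the shorter way round; what a row does not reach only later rows make up. A row lasts 1/8 s, in which the tool goes at most 62.5 mm and 10.7 degrees, less where a joint would pass 70% of its speed; a pose out of reach is approached as far as the arm can. A call with a number of a shift or a turn outside -1 to 1 is refused whole. A call with a gripper value outside its range is refused whole. The fingers move at their own pace and stop on an object; "newtons" is the grip in N (left out, the last holds). Time passes only in rows, so rows that repeat a pose let the fingers close, or fill a call up. It gives the time, the measured TCP pose, the force, the opening and the grip force at its end, in the units of the state.
- r.get_state(): the state, without advancing time (a new reading comes with each control period).
- r.capture(name): name is "side" or "top" or "wrist"; returns a dict with "pixels" (420x560x3 uint8, red, green, blue), "range_z" (420x560 float32, m along the optical axis (not along the pixel's ray), 0 where there is no reading), "fx", "fy", "cx", "cy" (pixels), "position" and "attitude" of the camera in the world; the wrist camera has in their place "hand_eye" (4x4, takes a point from camera to tool coordinates, whose origin is the TCP and whose axes are the flange's). Camera axes: x right, y up, looking along -z (the intrinsics and any distortion apply to the point x, -y, -z); pixel columns grow to the right and rows downward; lengths in m; the calibration is good to about 2 mm. A picture is of the moment at which its call begins: read the wrist's pose just before it.
- r.close_job(): hands the job in; it is judged then, once.
Trained networks look in the newest picture that a camera, given by its name, has taken for a name from the list of things; names that differ only in an ending like _2 or _b are one class to them, and where a whole thing is asked for, a point or a joint stands for the part that bears it (a point fixed in the world has none). Each returns a list of dicts, best first, with "conf" (0 to 1); they miss things now and then, are a little off and sometimes report something else, mostly with a low value. They report only what shows in the picture. A call takes as long as a camera call. They do not tell look-alikes from the thing itself.
- r.boxes_of(name, camera): "extent" ([left, top, right, bottom] in pixels, round what is visible of it).
- r.regions_of(name, camera): "pixels" (420x560 bool, what is visible of it) and "extent" ([left, top, right, bottom] in pixels, round what is visible of it).
- r.tip_of(name, camera): "at" ([column, row] in pixels: a listed point, or the origin of a listed thing).
The state is a dict: "time_s": time; "joints": joint angles; "qd": joint speeds; "joint_torque": joint torques, N m; "tcp_pos": TCP position; "eef_rot": TCP orientation; "contact_force": force on the tool from outside, world axes, zero at the start; "moment": the same for the moment, N m; "gripper_width": finger opening in m; "gripper_force": force on a finger pad.
Only numpy, scipy, OpenCV 4.12 (cv2) and the standard library are available. Lean on these libraries where they do the work, as an engineer would, in place of code of your own. Each camera call takes 0.05 s, during which the arm holds its last target. There are 200 camera calls.

## Working session

There is one attempt and no reset: what is moved stays moved. The work goes in short steps, Python scripts to look and compute and a tool call to move; the robot and the scene stay as the last step left them, time stands still between calls to the robot, and variables do not carry over. Pictures are saved under pics/ and viewed, at most 14 in all, crops included, and the job is handed in when it is done.

Besides the shell and the picture viewer there is one more tool, called after "Request:" as name(argument=value, ...) on one line, values as JSON. jog_arm: Moves the arm, as the interface text tells. Its arguments: {"type":"object","properties":{"travel":{"type":"array"},"dr":{"type":"array"},"claw":{"type":"array"},"newtons":{"type":"number"}},"required":["travel","dr","claw"]}

```bash
mkdir -p pics
cat > h.py <<'E'
import numpy as np, cv2
from plant import r
from scipy.spatial.transform import Rotation as R
def save(n,c): cv2.imwrite(f'pics/{n}.png',c['pixels'][:,:,::-1])
E
python3 - <<'E'
from h import *
for n in('top','side'):
    c=r.capture(n); save(n,c); print(n,c['fx'],c['fy'],c['cx'],c['cy'],c['position'],c['attitude'],[k for k in c])
    np.savez(f'{n}.npz',**{k:np.array(v) for k,v in c.items()})
    for t in 'tube_rack cuvette_rack tile flask bottle beaker dish vial'.split():
        print(t,[(np.round(b['extent']).astype(int).tolist(),round(b['conf'],2)) for b in r.boxes_of(t,n)[:4]])
print(r.get_state())
E
```

```text
top 379.75468158187084 379.75468158187084 280.99822844859716 210.66485697779098 [ 0.41833573 -0.07295987  1.05132573] [ 8.06810980e+00  5.66561532e-02 -8.98849096e+01] ['pixels', 'range_z', 'fx', 'fy', 'cx', 'cy', 'position', 'attitude']
tube_rack [([193, 203, 242, 231], 0.93)]
cuvette_rack [([332, 204, 361, 219], 0.91)]
tile [([203, 243, 226, 273], 0.59), ([131, 268, 154, 284], 0.17)]
flask [([333, 205, 362, 218], 0.73), ([284, 257, 306, 276], 0.58)]
bottle [([405, 224, 441, 247], 0.94), ([299, 200, 320, 227], 0.88), ([394, 260, 429, 279], 0.84), ([361, 256, 384, 282], 0.61)]
beaker [([129, 270, 154, 284], 0.85)]
dish [([249, 150, 268, 172], 0.9), ([132, 269, 154, 281], 0.68), ([334, 206, 359, 218], 0.49)]
vial []
side 454.45357356264526 454.45357356264526 280.07964806643713 205.6735642819603 [ 0.40726854 -1.01210618  0.65935419] [57.44783375 -0.08285626 -8.22582091] ['pixels', 'range_z', 'fx', 'fy', 'cx', 'cy', 'position', 'attitude']
tube_rack [([266, 167, 290, 203], 0.78)]
cuvette_rack [([290, 241, 312, 283], 0.69)]
tile [([220, 183, 245, 197], 0.6)]
flask [([223, 195, 242, 236],
[... 259 characters left out ...]
9, 210], 0.56)]
{'time_s': 0.9, 'joints': array([ 9.24818978e+01,  2.05436041e+01,  6.82756007e-01, -1.00166055e-03,
       -7.01350991e+01, -1.65063101e+01]), 'qd': array([ 0.09202112,  0.05636666, -0.00694547, -0.04009661,  0.0298971 ,
       -0.03476305]), 'joint_torque': array([ 1.85852550e-03, -5.82356930e+01,  2.93295962e+01,  7.00220793e+00,
        1.25928054e-02, -5.67956732e-06]), 'tcp_pos': array([0.16358923, 0.65486277, 0.22659529]), 'eef_rot': array([-1.79996382e+02,  2.05476525e-03, -1.40247526e+01]), 'contact_force': array([0.27651138, 0.69605101, 0.66428708]), 'moment': array([-0.03147256, -0.01637635, -0.04565487]), 'gripper_force': 0.0, 'gripper_width': 0.08753957343788017}
```

Run:
```python
import cv2
a=cv2.imread('pics/top.png')[130:310,110:460]; cv2.imwrite('pics/topc.png',cv2.resize(a,(800,411),interpolation=cv2.INTER_CUBIC))
a=cv2.imread('pics/side.png')[125:355,190:365]; cv2.imwrite('pics/sidec.png',cv2.resize(a,(456,600),interpolation=cv2.INTER_CUBIC))
```

```text
(no output)
```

View pics/topc.png

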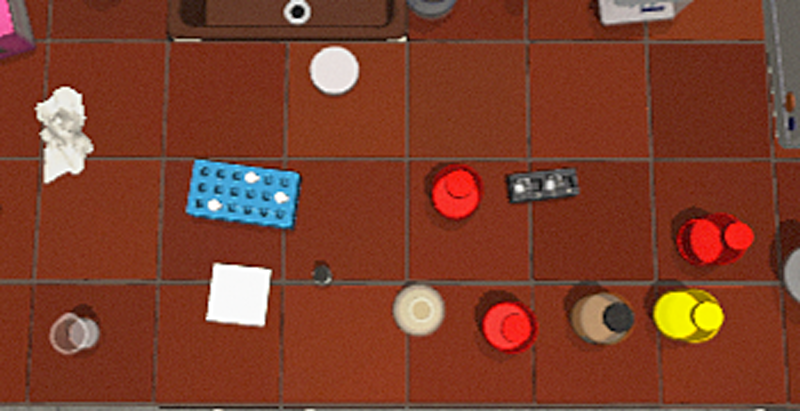

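View pics/sidec.png

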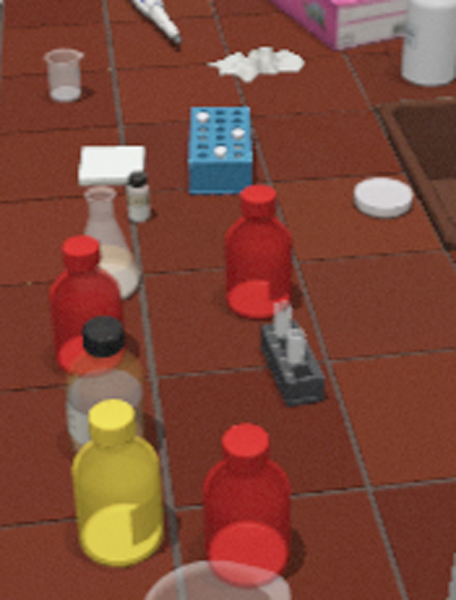

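The top crop shows, in crop pixels:

- Blue rack at (243,193)
- Tile at (239,295)
- Flask at (419,310)
- Amber bottle at (602,318)
- Beaker at (74,333)
- Cuvette rack at (543,185)
- Vial at (321,272) and dish at (335,70)
- Red bottles at (456,190), (508,325) and (715,240), and a yellow one at (688,315)
- Crumpled tissue at (65,135), near the tile's target

The side view agrees. Next I turn the pixels into positions.

```bash
cat >> h.py <<'E'
def pose(c,st=None):
    if 'hand_eye' in c:
        T=np.eye(4);T[:3,:3]=R.from_euler('xyz',st['eef_rot'],degrees=True).as_matrix();T[:3,3]=st['tcp_pos'];return T@np.array(c['hand_eye'])
    T=np.eye(4);T[:3,:3]=R.from_euler('xyz',c['attitude'],degrees=True).as_matrix();T[:3,3]=c['position'];return T
def cloud(c,st=None):
    z=np.array(c['range_z']).astype(float);v,u=np.mgrid[:420,:560]
    P=np.stack([(u-c['cx'])/c['fx']*z,-(v-c['cy'])/c['fy']*z,-z],-1);T=pose(c,st)
    W=P@T[:3,:3].T+T[:3,3];W[z<=0]=np.nan;return W
def rect(p):
    (a,b),(w,h),t=cv2.minAreaRect((p*1000).astype(np.float32));return np.round([a,b,w,h,t],1)
E
python3 - <<'E'
from h import *
c=dict(np.load('top.npz'));W=cloud(c)
cv2.imwrite('pics/x.png',np.zeros((2,2)))
def box(x0,y0,x1,y1,zl,zh):
    s=2.2857;r0=W[int(130+y0/s):int(130+y1/s),int(110+x0/s):int(110+x1/s)].reshape(-1,3)
    return r0[(r0[:,2]>zl)&(r0[:,2]<zh)]
for n,b in dict(floor=(330,210,400,260,-1,1),rack=(180,150,308,235,.03,.043),tile=(200,255,280,335,.006,.02),cuv=(500,160,585,210,.015,.035),flask=(385,275,450,345,.02,.2),bottle=(565,280,640,350,.1,.13),beaker=(40,300,110,365,.02,.1),dish=(300,40,370,100,.008,.03),vial=(300,250,340,295,.03,.07),tissue=(30,80,100,190,.006,.1),red1=(425,155,490,225,.1,.13),red2=(675,205,765,270,.1,.13)).items():
    p=box(*b);
    if len(p)<4: print(n,len(p));continue
    print(n,len(p),p.mean(0).round(4),np.nanmin(p,0).round(3),np.nanmax(p,0).round(3),rect(p[:,:2]))
E
```

```text
floor 678 [ 5.089e-01 -3.850e-02  1.000e-04] [ 0.48  -0.08  -0.006] [0.539 0.004 0.007] [ 5.091e+02 -3.830e+01  5.890e+01  8.370e+01  1.000e-01]
rack 834 [0.5519 0.1045 0.0395] [0.512 0.04  0.03 ] [0.591 0.171 0.043] [552.8 105.2 124.   65.7  82.6]
tile 630 [0.4343 0.1114 0.0108] [0.392 0.068 0.006] [0.471 0.156 0.017] [427.5 111.4  74.6  85.7  79.3]
cuv 266 [ 0.5645 -0.2515  0.0259] [ 0.546 -0.293  0.015] [ 0.585 -0.211  0.034] [ 565.3 -251.9   32.7   79.7    6.2]
flask 363 [ 0.4168 -0.1019  0.0482] [ 0.388 -0.131  0.02 ] [ 0.444 -0.075  0.105] [ 416.5 -102.2   54.7   56.8   45. ]
bottle 140 [ 0.4092 -0.3122  0.1153] [ 0.396 -0.328  0.102] [ 0.422 -0.298  0.12 ] [ 409.2 -313.1   26.7   29.7    0.6]
beaker 177 [0.3889 0.2972 0.0423] [0.368 0.275 0.02 ] [0.411 0.316 0.058] [388.6 295.1  41.5  41.4  50.1]
dish 361 [7.081e-01 5.000e-04 1.530e-02] [ 0.678 -0.029  0.009] [0.738 0.03  0.021] [7.089e+02 4.000e-01 5.900e+01 5.840e+01 4.400e+01]
vial 56 [0.4561 0.0102 0.0473] [0.446 0.    0.031] [0.467 0.021 0.056] [457.   11.   20.9  19.1  44.4]
tissue 630 [0.6276 0.3295 0.015 ] [0.57  0.299 0.006] [0.687 0.367 0.035] [630.7 328.4 112.6  64.6  10.3]
red1 126 [ 0.5521 -0.1442  0.1156] [ 0.538 -0.159  0.103] [ 0.568 -0.129  0.12 ] [ 552.4 -144.    29.3   28.7   30.7]
red2 148 [ 0.4961 -0.4428  0.1146] [ 0.481 -0.459  0.1  ] [ 0.511 -0.43   0.12 ] [ 496.7 -444.3   30.1   29.    27.5][ WARN:0@0.180] global loadsave.cpp:1063 imwrite_ Unsupported depth image for selected encoder is fallbacked to CV_8U.
```

Request:
jog_arm(travel=[[0.1,0.12,-0.05],[0.2,0.24,-0.05],[0.3,0.36,-0.05],[0.4,0.48,-0.05],[0.5,0.6,-0.05],[0.6,0.71,-0.05],[0.7,0.82,-0.05],[0.78,0.93,-0.05],[0.78,0.93,-0.05],[0.78,0.93,-0.05]], dr=[[0,0,0.028],[0,0,0.056],[0,0,0.084],[0,0,0.112],[0,0,0.14],[0,0,0.168],[0,0,0.196],[0,0,0.228],[0,0,0.228],[0,0,0.228]], claw=[1,1,1,1,1,1,1,1,1,1])

```text
time_s: 2.15
tcp_pos: [0.4298, 0.107, 0.2521]
eef_rot: [-179.9, 0.0, -96.2]
contact_force: [0.4, 0.0, 0.6]
gripper_width: 0.0877
gripper_force: 0.0
```

```bash
cat >> h.py <<'E'
def mv(p,yaw,st=None):
    st=st or r.get_state();M=R.from_euler('xyz',st['eef_rot'],degrees=True)
    G=R.from_euler('xyz',[180,0,yaw],degrees=True)
    print('travel',(M.inv().apply(np.array(p)-st['tcp_pos'])/.5).round(4),'dr',((M.inv()*G).as_rotvec()/(2*np.pi)).round(4))
def tile(W,sel):
    return None
E
python3 - <<'E'
from h import *
st=r.get_state();print(st['tcp_pos'],st['eef_rot'],st['joints'])
c=r.capture('wrist');save('w1',c);print(c['hand_eye'],c['fx'])
W=cloud(c,st);np.savez('w1.npz',W=W)
for n in('tile','tube_rack'):
    for g in r.regions_of(n,'wrist')[:2]:
        P=W[g['pixels']];k={'tile':(.005,.02),'tube_rack':(.03,.044)}[n];P=P[(P[:,2]>k[0])&(P[:,2]<k[1])]
        print(n,g['conf'],g['extent'],len(P),rect(P[:,:2]) if len(P)>5 else '',np.median(P,0))
E
```

```text
[0.42982053 0.10704181 0.25207264] [-1.79944197e+02  4.65529927e-02 -9.61569811e+01] [ 3.96500876e+01 -3.12308269e+00 -2.45578134e+01  8.12495620e-03
 -6.84929925e+01 -4.58100653e+01]
[[ 6.84229940e-04  9.63405471e-01  2.68047441e-01  7.24985154e-02]
 [ 9.99999766e-01 -6.57507242e-04 -1.89457901e-04  5.97493107e-04]
 [-6.28164439e-06  2.68047508e-01 -9.63405695e-01 -1.58701017e-01]
 [ 0.00000000e+00  0.00000000e+00  0.00000000e+00  1.00000000e+00]] 341.17688820448336
tile 0.87 [247.6, 146.3, 303.7, 208.3] 3207 [433.6 110.2  68.1  67.8  83.6] [0.43340761 0.10878872 0.01045124]
tube_rack 0.68 [134.9, 129.4, 207.0, 239.7] 5004 [551.5 104.1 124.2  65.2  82.5] [0.54952901 0.10082136 0.03942193]
```

View pics/w1.png

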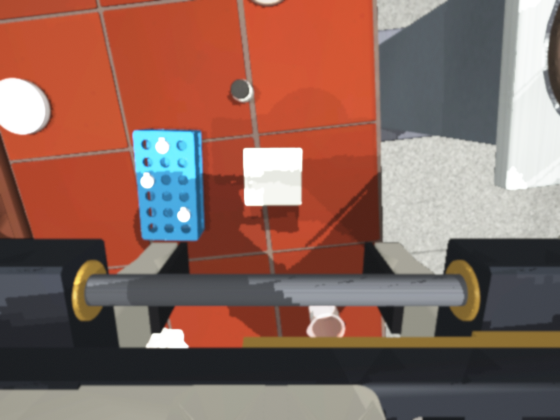

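The wrist picture shows the tile at (273,177), beside the blue rack at (170,185) and the vial at (240,90). The tile comes out at its true 68 mm size, so the fit is good.

Run:
```python
from h import *
mv([.4336,.1102,.003],-96.4)
```

```text
travel [-0.0067 -0.0068  0.4973] dr [-0.      0.      0.0001]
```

Request:
jog_arm(travel=[[-0.007,-0.007,0.11],[-0.007,-0.007,0.22],[-0.007,-0.007,0.33],[-0.007,-0.007,0.42],[-0.007,-0.007,0.47],[-0.007,-0.007,0.495],[-0.007,-0.007,0.495],[-0.007,-0.007,0.495],[-0.007,-0.007,0.495],[-0.007,-0.007,0.495]], dr=[[0,0,0],[0,0,0],[0,0,0],[0,0,0],[0,0,0],[0,0,0],[0,0,0],[0,0,0],[0,0,0],[0,0,0]], claw=[1,1,1,1,1,1,1,0.7,0.7,0.7], newtons=20)

```text
time_s: 3.55
tcp_pos: [0.4338, 0.1128, 0.0049]
eef_rot: [-179.9, 0.1, -96.1]
contact_force: [-2.0, 0.4, 6.2]
gripper_width: 0.0676
gripper_force: 20.0
```

Run:
```python
from h import *
print(r.get_state()['tcp_pos'])
mv([.569,.2413,.075],-97.5);mv([.569,.2413,.0049],-97.5)
```

```text
[0.4337679  0.11279666 0.00494655]
travel [-0.2845 -0.2418 -0.1393] dr [-0.0002  0.0002  0.0039]
travel [-0.2843 -0.2416  0.0009] dr [-0.0002  0.0002  0.0039]
```

Request:
jog_arm(travel=[[0,0,-0.08],[0,0,-0.14],[-0.07,-0.06,-0.14],[-0.14,-0.12,-0.14],[-0.21,-0.18,-0.14],[-0.26,-0.22,-0.14],[-0.2845,-0.2418,-0.14],[-0.2845,-0.2418,-0.14],[-0.2845,-0.2418,-0.08],[-0.2845,-0.2418,-0.03]], dr=[[0,0,0],[0,0,0],[0,0,0],[0,0,0.002],[0,0,0.004],[0,0,0.004],[0,0,0.004],[0,0,0.004],[0,0,0.004],[0,0,0.004]], claw=[0.7,0.7,0.7,0.7,0.7,0.7,0.7,0.7,0.7,0.7])

```text
time_s: 4.8
tcp_pos: [0.5674, 0.2398, 0.0187]
eef_rot: [180.0, 0.0, -97.6]
contact_force: [-0.1, -0.1, -0.6]
gripper_width: 0.0673
gripper_force: 20.0
```

Run:
```python
from h import *
s=r.get_state();print(s['gripper_width'],s['gripper_force'],s['tcp_pos'],s['eef_rot'])
mv([.569,.2413,.0049],-97.5)
```

```text
0.06731151199062547 19.9985209107399 [0.56736191 0.23983972 0.01868868] [ 1.79974037e+02  4.03789283e-03 -9.75864698e+01]
travel [-0.0033 -0.0029  0.0276] dr [ 0.0001  0.     -0.0002]
```

Request:
jog_arm(travel=[[-0.002,-0.002,0.015],[-0.002,-0.002,0.027],[-0.002,-0.002,0.027],[-0.002,-0.002,0.027],[-0.002,-0.002,0.027],[-0.002,-0.002,0.027],[-0.002,-0.002,-0.08],[-0.002,-0.002,-0.18],[0.03,-0.002,-0.28],[0.08,-0.002,-0.38]], dr=[[0,0,0],[0,0,0],[0,0,0],[0,0,0],[0,0,0],[0,0,0],[0,0,0],[0,0,0],[0,0,0],[0,0,0]], claw=[0.7,0.7,0.7,0.95,0.95,0.95,0.95,1,1,1])

```text
time_s: 6.05
tcp_pos: [0.564, 0.201, 0.2109]
eef_rot: [-180.0, 0.0, -97.5]
contact_force: [0.7, -1.0, -0.2]
gripper_width: 0.0879
gripper_force: 0.0
```

```bash
cat >> h.py <<'E'
K={'tile':(.005,.02),'tube_rack':(.03,.044),'cuvette_rack':(.018,.032)}
def look(names,save_as=None):
    st=r.get_state();c=r.capture('wrist');W=cloud(c,st)
    if save_as: save(save_as,c)
    o={}
    for n in names:
        for g in r.regions_of(n,'wrist')[:3]:
            P=W[g['pixels']];k=K.get(n,(.09,.13));P=P[(P[:,2]>k[0])&(P[:,2]<k[1])]
            if len(P)<9: print(n,g['conf'],g['extent'],'few');continue
            q=rect(P[:,:2]);print(n,round(g['conf'],2),np.round(g['extent']),len(P),q);o.setdefault(n,q)
    return o,W,st
def local(rk,q):
    a=rk[4] if rk[2]>rk[3] else rk[4]+90
    a=np.radians(a-90);a=(a+np.pi/2)%np.pi-np.pi/2;d=np.array(q[:2])-rk[:2]
    return np.array([np.cos(a)*d[0]+np.sin(a)*d[1],-np.sin(a)*d[0]+np.cos(a)*d[1],np.degrees(a)])
E
python3 - <<'E'
from h import *
o,W,st=look(['tile','tube_rack'],'w2');print(st['tcp_pos'])
print(local(o['tube_rack'],o['tile']))
E
```

```text
tile 0.8 [245. 179. 306. 247.] 3609 [568.7 238.8  67.1  68.1  82.7]
tube_rack 0.94 [237.   7. 311. 152.] 7576 [551.8 104.2 123.6  65.   82.8]
[0.56402814 0.20102085 0.2108782 ]
[-1.03114786e-01  1.35656770e+02 -7.20000000e+00]
```

Run:
```python
from h import *
mv([.417,-.06,.22],-97.5)
```

```text
travel [ 0.5567  0.2255 -0.0178] dr [-0.0008  0.0007 -0.0002]
```

Request:
jog_arm(travel=[[0.09,0.04,-0.02],[0.18,0.08,-0.02],[0.28,0.12,-0.02],[0.38,0.16,-0.02],[0.48,0.2,-0.02],[0.557,0.2255,-0.02],[0.557,0.2255,-0.02],[0.557,0.2255,-0.02],[0.557,0.2255,-0.02],[0.557,0.2255,-0.02]], dr=[[0,0,0],[0,0,0],[0,0,0],[0,0,0],[0,0,0],[0,0,0],[0,0,0],[0,0,0],[0,0,0],[0,0,0]], claw=[1,1,1,1,1,1,1,1,1,1])

```text
time_s: 7.45
tcp_pos: [0.4162, -0.0595, 0.2188]
eef_rot: [180.0, -0.0, -97.5]
contact_force: [0.4, -0.3, -0.8]
gripper_width: 0.0874
gripper_force: 0.0
```

Run:
```python
from h import *
st=r.get_state();c=r.capture('wrist');W=cloud(c,st);save('w3',c)
print(st['tcp_pos'],[(b['extent'],b['conf']) for b in r.boxes_of('flask','wrist')])
m=(abs(W[...,0]-.417)<.05)&(abs(W[...,1]+.102)<.05)
for a,b in((.004,.02),(.02,.05),(.05,.075),(.078,.097),(.097,.11)):
    p=W[m&(W[...,2]>a)&(W[...,2]<b)]
    if len(p)>8: print(a,len(p),rect(p[:,:2]),p.min(0).round(4),p.max(0).round(4))
print(r.tip_of('flask','wrist')[:1])
```

```text
[ 0.41618194 -0.05954169  0.21878126] [([237.4, 107.5, 299.3, 166.7], 0.88)]
0.004 349 [ 416.1 -104.1   61.7   61.7   39. ] [ 0.3848 -0.1351  0.0091] [ 0.4468 -0.0729  0.02  ]
0.02 1420 [ 415.9 -104.4   56.4   56.3   39.4] [ 0.3874 -0.1324  0.02  ] [ 0.4445 -0.0757  0.05  ]
0.05 505 [ 415.  -107.1   32.    38.8   72.5] [ 0.3966 -0.1237  0.0501] [ 0.4354 -0.0874  0.075 ]
0.078 80 [ 417.3 -100.1   12.    19.4   71.2] [ 0.4062 -0.1089  0.0796] [ 0.4257 -0.094   0.0969]
0.097 433 [ 415.8 -103.8   26.4   25.8   83.1] [ 0.4027 -0.1173  0.097 ] [ 0.429  -0.0906  0.1038]
[{'at': [268.9, 137.2], 'conf': 0.59}]
```

View pics/w3.png

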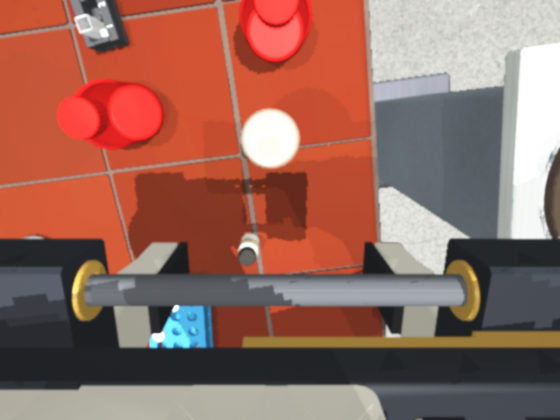

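The wrist picture shows the flask at (270,138), clear of the vial at (248,250) and the red bottles. I'll descend on the neck.

Request:
jog_arm(travel=[[0.0885,-0.011,0.0],[0.0885,-0.011,0.1],[0.0885,-0.011,0.2],[0.0885,-0.011,0.27],[0.0885,-0.011,0.295],[0.0885,-0.011,0.295],[0.0885,-0.011,0.295],[0.0885,-0.011,0.295],[0.0885,-0.011,0.295],[0.0885,-0.011,0.295]], dr=[[0,0,0],[0,0,0],[0,0,0],[0,0,0],[0,0,0],[0,0,0],[0,0,0],[0,0,0],[0,0,0],[0,0,0]], claw=[0.7,0.7,0.7,0.6,0.6,0.6,0.2,0.2,0.2,0.2], newtons=10)

```text
time_s: 8.85
tcp_pos: [0.4161, -0.1047, 0.0722]
eef_rot: [-179.9, 0.0, -97.5]
contact_force: [-0.1, 0.1, 3.6]
gripper_width: 0.0251
gripper_force: 10.0
```

Run:
```python
from h import *
s=r.get_state();p=s['tcp_pos'];print(p,s['gripper_width'],s['gripper_force'])
mv([.5687,.2388,p[2]+.05],-97.5);mv([.5687,.2388,p[2]+.013],-97.5)
```

```text
[ 0.41610358 -0.10472035  0.07215317] 0.025063679391040802 9.966079618629351
travel [-0.7211 -0.2127 -0.0995] dr [-0.0002  0.     -0.0001]
travel [-0.7211 -0.2126 -0.0255] dr [-0.0002  0.     -0.0001]
```

Request:
jog_arm(travel=[[0,0,-0.1],[0,0,-0.15],[-0.1,-0.03,-0.15],[-0.2,-0.06,-0.15],[-0.3,-0.09,-0.15],[-0.4,-0.12,-0.15],[-0.5,-0.15,-0.15],[-0.6,-0.18,-0.15],[-0.68,-0.2,-0.15],[-0.721,-0.2127,-0.15]], dr=[[0,0,0],[0,0,0],[0,0,0],[0,0,0],[0,0,0],[0,0,0],[0,0,0],[0,0,0],[0,0,0],[0,0,0]], claw=[0.2,0.2,0.2,0.2,0.2,0.2,0.2,0.2,0.2,0.2])

```text
time_s: 10.1
tcp_pos: [0.5685, 0.2404, 0.146]
eef_rot: [180.0, -0.0, -97.5]
contact_force: [-0.6, 0.4, -0.6]
gripper_width: 0.026
gripper_force: 10.0
```

Request:
jog_arm(travel=[[0,0,0.03],[0,0,0.07],[0,0,0.1],[0,0,0.11],[0,0,0.115],[0,0,0.118],[0,0,0.118],[0,0,0.118],[0,0,0.118],[0,0,0.118]], dr=[[0,0,0],[0,0,0],[0,0,0],[0,0,0],[0,0,0],[0,0,0],[0,0,0],[0,0,0],[0,0,0],[0,0,0]], claw=[0.2,0.2,0.2,0.2,0.2,0.2,0.2,0.2,0.2,0.2])

```text
time_s: 11.35
tcp_pos: [0.5683, 0.2387, 0.0876]
eef_rot: [-180.0, 0.0, -97.5]
contact_force: [0.5, 0.4, -0.8]
gripper_width: 0.0254
gripper_force: 10.0
```

Run:
```python
from h import *
s=r.get_state();p=s['tcp_pos'];print(p,s['gripper_width'],s['gripper_force'])
mv([.5687,.2388,.0722+.0105],-97.5)
```

```text
[0.56828413 0.23867774 0.08764523] 0.025375207055550252 10.014973805898535
travel [-0.0004 -0.0008  0.0099] dr [-0.      0.     -0.0001]
```

Request:
jog_arm(travel=[[0,0,0.005],[0,0,0.01],[0,0,0.01],[0,0,0.01],[0,0,0.01],[0,0,0.01],[0,0,0.01],[0,0,-0.08],[0,0,-0.18],[0.0,0,-0.28]], dr=[[0,0,0],[0,0,0],[0,0,0],[0,0,0],[0,0,0],[0,0,0],[0,0,0],[0,0,0],[0,0,0],[0,0,0]], claw=[0.2,0.2,0.2,0.4,0.6,0.7,0.7,0.7,0.8,0.8])

```text
time_s: 12.6
tcp_pos: [0.5681, 0.2385, 0.2291]
eef_rot: [180.0, -0.0, -97.5]
contact_force: [-0.2, 1.6, -0.0]
gripper_width: 0.0694
gripper_force: 0.0
```

Run:
```python
from h import *
st=r.get_state();c=r.capture('wrist');W=cloud(c,st);save('w4',c)
m=(abs(W[...,0]-.569)<.06)&(abs(W[...,1]-.239)<.06)
for a,b in((.006,.014),(.03,.06),(.06,.085),(.107,.12)):
    p=W[m&(W[...,2]>a)&(W[...,2]<b)]
    if len(p)>8: print(a,len(p),rect(p[:,:2]),p[:,2].max())
print(st['tcp_pos']);mv([.43,.297,.22],-97.5)
```

```text
0.006 1027 [575.5 254.5  99.5  77.3  82.6] 0.012890203380796661
0.03 1204 [567.4 236.7  50.7  56.7  83.1] 0.05999836632453498
0.06 603 [567.3 235.2  29.8  39.5  79.7] 0.08494295377470285
0.107 382 [567.7 239.9  26.6  26.   81.8] 0.11466750817233806
[0.56808402 0.2384615  0.22910155]
travel [-0.0768  0.295   0.0321] dr [-0.0014  0.0008  0.0001]
```

Request:
jog_arm(travel=[[0,0.0,0],[-0.01,0.04,0],[-0.02,0.08,0],[-0.03,0.13,0],[-0.04,0.18,0],[-0.05,0.25,0],[-0.06,0.3,0.02],[-0.06,0.35,0.03],[-0.06,0.4,0.04],[-0.06,0.4,0.06]], dr=[[0,0,-0.027],[0,0,-0.054],[0,0,-0.081],[0,0,-0.108],[0,0,-0.135],[0,0,-0.162],[0,0,-0.189],[0,0,-0.216],[0,0,-0.243],[0,0,-0.271]], claw=[0.8,0.8,0.8,0.8,0.8,0.8,0.8,0.8,0.8,0.8])

```text
time_s: 13.9
tcp_pos: [0.3729, 0.2949, 0.1979]
eef_rot: [-179.9, -0.0, 0.4]
contact_force: [0.0, -0.8, 0.4]
gripper_width: 0.07
gripper_force: 0.0
```

Run:
```python
from h import *
st=r.get_state();c=r.capture('wrist');W=cloud(c,st);save('w5',c)
print(st['tcp_pos'],st['eef_rot'],[(b['extent'],b['conf']) for b in r.boxes_of('beaker','wrist')],r.tip_of('beaker','wrist')[:2])
m=(abs(W[...,0]-.389)<.05)&(abs(W[...,1]-.297)<.05)
for a,b in((.003,.02),(.02,.045),(.047,.06)):
    p=W[m&(W[...,2]>a)&(W[...,2]<b)]
    if len(p)>8: print(a,len(p),rect(p[:,:2]),p.min(0).round(4),p.max(0).round(4))
```

```text
[0.37285579 0.294938   0.19789879] [-1.79913294e+02 -3.87235783e-02  4.35556292e-01] [([254.1, 148.6, 298.6, 201.0], 0.57)] [{'at': [274.1, 166.9], 'conf': 0.88}]
0.003 445 [386.9 294.6  34.2  34.9   0.5] [0.3698 0.2771 0.003 ] [0.4041 0.312  0.02  ]
0.02 240 [380.  294.3  20.6  35.    1.6] [0.3697 0.277  0.02  ] [0.3908 0.312  0.045 ]
0.047 664 [387.8 294.5  41.9  41.9  45.4] [0.3672 0.2738 0.0471] [0.4122 0.3154 0.0559]
```

View pics/w5.png

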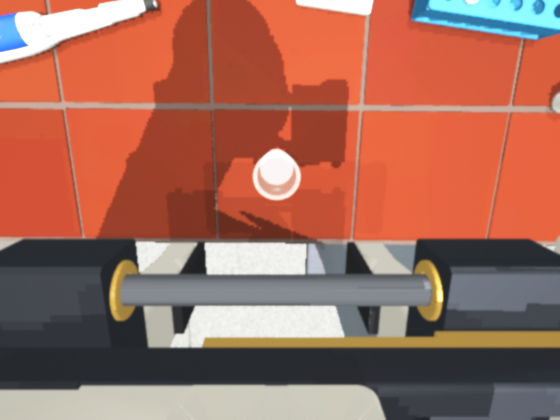

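The beaker is at (275,172), with its spout pointing away from the robot and nothing near it. I'll grasp it across y.

Request:
jog_arm(travel=[[0.028,0,0.1],[0.028,0,0.2],[0.028,0,0.29],[0.028,0,0.34],[0.028,0,0.366],[0.028,0,0.366],[0.028,0,0.366],[0.028,0,0.366],[0.028,0,0.366],[0.028,0,0.366]], dr=[[0,0,0],[0,0,0],[0,0,0],[0,0,0],[0,0,0],[0,0,0],[0,0,0],[0,0,0],[0,0,0],[0,0,0]], claw=[0.8,0.8,0.8,0.8,0.7,0.6,0.5,0.35,0.35,0.35], newtons=4)

```text
time_s: 15.3
tcp_pos: [0.3883, 0.2951, 0.0153]
eef_rot: [-179.9, -0.1, 0.0]
contact_force: [0.2, -0.5, 4.7]
gripper_width: 0.0407
gripper_force: 4.0
```

Run:
```python
from h import *
s=r.get_state();p=s['tcp_pos'];print(p,s['gripper_width'],s['gripper_force'])
mv([.6,-.235,.22],6.2)
```

```text
[0.38833641 0.29513388 0.01528481] 0.04073387973641504 3.999815068746102
travel [ 0.4232  1.06   -0.4102] dr [-0.0002 -0.0002 -0.0171]
```

Request:
jog_arm(travel=[[0,0,-0.08],[0,0,-0.18],[0,0,-0.29],[0,0.02,-0.38],[0.02,0.12,-0.4],[0.05,0.23,-0.4],[0.08,0.34,-0.4],[0.11,0.45,-0.4],[0.14,0.56,-0.4],[0.17,0.66,-0.4]], dr=[[0,0,0],[0,0,0],[0,0,0],[0,0,0],[0,0,0],[0,0,-0.003],[0,0,-0.006],[0,0,-0.01],[0,0,-0.014],[0,0,-0.017]], claw=[0.35,0.35,0.35,0.35,0.35,0.35,0.35,0.35,0.35,0.35])

```text
time_s: 16.55
tcp_pos: [0.473, -0.0372, 0.2147]
eef_rot: [-180.0, -0.0, 6.2]
contact_force: [1.6, 0.7, 0.1]
gripper_width: 0.041
gripper_force: 4.0
```

Run:
```python
from h import *
s=r.get_state();p=s['tcp_pos'];print(p,s['gripper_width'],s['gripper_force'])
mv([.5,-.245,.215],6.2)
```

```text
[ 0.47295478 -0.03720267  0.21466615] 0.041028541390490406 4.001068357647455
travel [ 0.0092  0.419  -0.0008] dr [-0.0001 -0.0001 -0.0001]
```

Request:
jog_arm(travel=[[0,0.09,0],[0,0.19,0],[0.01,0.29,0],[0.01,0.37,0],[0.01,0.419,0],[0.01,0.419,0],[0.01,0.419,0],[0.01,0.419,0],[0.01,0.419,0],[0.01,0.419,0]], dr=[[0,0,0],[0,0,0],[0,0,0],[0,0,0],[0,0,0],[0,0,0],[0,0,0],[0,0,0],[0,0,0],[0,0,0]], claw=[0.35,0.35,0.35,0.35,0.35,0.35,0.35,0.35,0.35,0.35])

```text
time_s: 17.8
tcp_pos: [0.5005, -0.2426, 0.2148]
eef_rot: [180.0, -0.0, 6.2]
contact_force: [1.0, 0.3, 0.1]
gripper_width: 0.0407
gripper_force: 4.0
```

Run:
```python
from h import *
o,W,st=look(['cuvette_rack'],'w6');print(st['tcp_pos'])
m=(abs(W[...,0]-.565)<.04)&(abs(W[...,1]+.252)<.06)&(W[...,2]>.02)&(W[...,2]<.032)
p=W[m];q=rect(p[:,:2]);print(len(p),q)
a=np.radians(q[4] if q[3]>q[2] else q[4]-90);ex=np.array([np.cos(a),np.sin(a)]);ey=np.array([-ex[1],ex[0]])
print(np.degrees(a),'beaker',q[:2]+ex*76,'bottle',q[:2]-ey*110)
t=q[:2]/1000+ex*.0763; print(st['tcp_pos'],st['gripper_width']);mv([*t,.215],np.degrees(a));mv([*t,.0165],np.degrees(a))
```

```text
cuvette_rack 0.57 [252. 101. 334. 141.] 1826 [ 565.1 -253.4   31.7   80.1    6.2]
[ 0.50049004 -0.24263547  0.21475304]
1806 [ 565.1 -253.4   31.7   80.1    6.2]
6.2 beaker [ 640.65547326 -245.19204897] bottle [ 576.97992913 -362.75660604]
[ 0.50049004 -0.24263547  0.21475304] 0.04066799251698545
travel [ 0.2789  0.0348 -0.0006] dr [ 0.     -0.     -0.0001]
travel [0.2788 0.0348 0.3964] dr [ 0.     -0.     -0.0001]
```

View pics/w6.png

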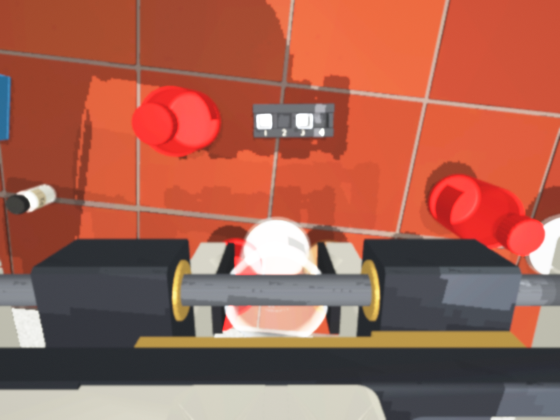

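The held beaker shows at (275,280), between the fingers. The cuvette rack is at (293,121). I'll place the beaker behind it.

Request:
jog_arm(travel=[[0.08,0.01,0],[0.17,0.02,0],[0.25,0.03,0],[0.28,0.035,0.03],[0.28,0.035,0.1],[0.28,0.035,0.19],[0.28,0.035,0.28],[0.28,0.035,0.35],[0.28,0.035,0.385],[0.28,0.035,0.385]], dr=[[0,0,0],[0,0,0],[0,0,0],[0,0,0],[0,0,0],[0,0,0],[0,0,0],[0,0,0],[0,0,0],[0,0,0]], claw=[0.35,0.35,0.35,0.35,0.35,0.35,0.35,0.35,0.35,0.35])

```text
time_s: 19.15
tcp_pos: [0.6405, -0.2455, 0.021]
eef_rot: [-180.0, 0.1, 6.1]
contact_force: [-0.7, 0.1, 1.0]
gripper_width: 0.0406
gripper_force: 4.0
```

Request:
jog_arm(travel=[[0,0,0.005],[0,0,0.011],[0,0,0.012],[0,0,0.012],[0,0,0.012],[0,0,0.012],[0,0,-0.08],[0,0,-0.18],[-0.03,0,-0.28],[-0.08,0,-0.37]], dr=[[0,0,0],[0,0,0],[0,0,0],[0,0,0],[0,0,0],[0,0,0],[0,0,0],[0,0,0],[0,0,0],[0,0,0]], claw=[0.35,0.35,0.35,0.5,0.6,0.7,0.7,0.7,0.7,0.7])

```text
time_s: 20.4
tcp_pos: [0.6017, -0.2498, 0.2088]
eef_rot: [180.0, -0.0, 6.2]
contact_force: [0.8, -0.1, 0.4]
gripper_width: 0.0612
gripper_force: 0.0
```

Run:
```python
from h import *
st=r.get_state();c=r.capture('wrist');W=cloud(c,st);save('w7',c);print(st['tcp_pos'],r.tip_of('beaker','wrist')[:1])
m=(abs(W[...,0]-.64)<.05)&(abs(W[...,1]+.245)<.05)
for a,b in((.004,.02),(.02,.045),(.047,.06)):
    p=W[m&(W[...,2]>a)&(W[...,2]<b)]
    if len(p)>8: q=rect(p[:,:2]);print(a,len(p),q,p.min(0).round(4),p.max(0).round(4),local(np.array([565.1,-253.4,31.7,80.1,6.2]),q))
print(st['tcp_pos']);mv([.39,-.315,.24],6.2)
```

```text
[ 0.6017072  -0.24978519  0.20880058] [{'at': [277.9, 142.1], 'conf': 0.92}]
0.004 184 [ 638.7 -247.    29.7   34.8   18. ] [ 0.6236 -0.2636  0.004 ] [ 0.6541 -0.2287  0.02  ] [73.86070682 -1.58618641  6.2       ]
0.02 169 [ 635.1 -246.8   23.    35.     6.1] [ 0.6237 -0.2637  0.0202] [ 0.6484 -0.2287  0.045 ] [70.30336323 -0.99855854  6.2       ]
0.047 651 [ 641.4 -246.1   41.7   41.9   50.6] [ 0.62   -0.2674  0.047 ] [ 0.6654 -0.2252  0.0555] [76.64211385 -0.9830488   6.2       ]
[ 0.6017072  -0.24978519  0.20880058]
travel [-0.4361  0.0821 -0.0557] dr [ 0.0005 -0.0014 -0.0002]
```

Request:
jog_arm(travel=[[-0.1,0.02,-0.05],[-0.2,0.04,-0.06],[-0.3,0.06,-0.06],[-0.4,0.08,-0.06],[-0.436,0.082,-0.06],[-0.436,0.082,-0.06],[-0.436,0.082,-0.06],[-0.436,0.082,-0.06],[-0.436,0.082,-0.06],[-0.436,0.082,-0.06]], dr=[[0,0,0],[0,0,0],[0,0,0],[0,0,0],[0,0,0],[0,0,0],[0,0,0],[0,0,0],[0,0,0],[0,0,0]], claw=[0.7,0.7,0.7,0.7,0.7,0.7,0.7,0.7,0.7,0.7])

```text
time_s: 21.75
tcp_pos: [0.3896, -0.3137, 0.2368]
eef_rot: [-180.0, 0.0, 6.2]
contact_force: [-0.7, -0.7, -0.1]
gripper_width: 0.0618
gripper_force: 0.0
```

```bash
cat >> h.py <<'E'
def bot(x,y,name):
    st=r.get_state();c=r.capture('wrist');W=cloud(c,st);save(name,c);print(st['tcp_pos'])
    m=(abs(W[...,0]-x)<.045)&(abs(W[...,1]-y)<.045)
    for a,b in((.01,.03),(.03,.055),(.055,.075),(.075,.095),(.1,.111),(.112,.12)):
        p=W[m&(W[...,2]>a)&(W[...,2]<b)]
        if len(p)>8: print(a,len(p),rect(p[:,:2]),p.min(0).round(4),p.max(0).round(4))
E
python3 - <<'E'
from h import *
bot(.409,-.312,'w8')
E
```

```text
[ 0.38962413 -0.31372614  0.23682253]
0.01 30 [ 430.9 -304.     8.1   41.    20.8] [ 0.4198 -0.3246  0.0103] [ 0.4367 -0.2863  0.03  ]
0.03 49 [ 430.  -304.6   10.7   45.3   21. ] [ 0.4169 -0.3276  0.0303] [ 0.4374 -0.2853  0.0549]
0.055 453 [ 408.3 -314.3   58.7   58.7   32.5] [ 0.3785 -0.3435  0.0553] [ 0.4376 -0.2845  0.075 ]
0.075 1459 [ 407.6 -313.8   54.1   54.2   35.8] [ 0.3799 -0.3412  0.075 ] [ 0.4351 -0.2864  0.092 ]
0.1 43 [ 418.2 -313.1   11.2   29.4   13.6] [ 0.4093 -0.3287  0.1001] [ 0.4242 -0.2999  0.111 ]
0.112 1043 [ 409.  -315.5   30.    30.4   21. ] [ 0.3933 -0.3308  0.1121] [ 0.4243 -0.2996  0.1187]
```

View pics/w8.png

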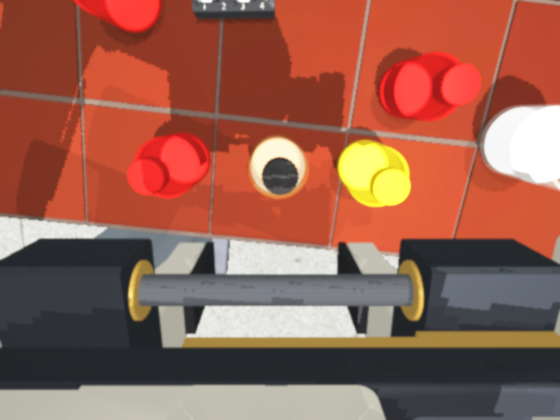

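The amber bottle with the black cap is at (278,168), between the red one at (165,165) and the yellow one at (375,173). I'll grasp the cap.

Request:
jog_arm(travel=[[0.038,0.0075,0.05],[0.038,0.0075,0.15],[0.038,0.0075,0.23],[0.038,0.0075,0.27],[0.038,0.0075,0.285],[0.038,0.0075,0.285],[0.038,0.0075,0.285],[0.038,0.0075,0.285],[0.038,0.0075,0.285],[0.038,0.0075,0.285]], dr=[[0,0,0],[0,0,0],[0,0,0],[0,0,0],[0,0,0],[0,0,0],[0,0,0],[0,0,0],[0,0,0],[0,0,0]], claw=[0.7,0.7,0.7,0.7,0.7,0.6,0.5,0.25,0.25,0.25], newtons=25)

```text
time_s: 23.05
tcp_pos: [0.4091, -0.3156, 0.0952]
eef_rot: [180.0, -0.1, 6.1]
contact_force: [-0.1, 1.9, 4.4]
gripper_width: 0.0313
gripper_force: 22.5
```

Run:
```python
from h import *
s=r.get_state();p=s['tcp_pos'];print(p,s['gripper_width'],s['gripper_force'])
mv([.578,-.3635,p[2]+.14],6.2)
```

```text
[ 0.40907523 -0.31561965  0.09518869] 0.03128934917613794 22.492188957476174
travel [ 0.326   0.1315 -0.2796] dr [ 0.0001 -0.0002 -0.0002]
```

Request:
jog_arm(travel=[[0,0,-0.08],[0,0,-0.16],[0.05,0.02,-0.22],[0.13,0.05,-0.22],[0.22,0.09,-0.22],[0.29,0.12,-0.22],[0.326,0.132,-0.2],[0.326,0.132,-0.13],[0.326,0.132,-0.06],[0.326,0.132,-0.02]], dr=[[0,0,0],[0,0,0],[0,0,0],[0,0,0],[0,0,0],[0,0,0],[0,0,0],[0,0,0],[0,0,0],[0,0,0]], claw=[0.25,0.25,0.25,0.25,0.25,0.25,0.25,0.25,0.25,0.25])

```text
time_s: 24.3
tcp_pos: [0.5758, -0.3629, 0.1013]
eef_rot: [-179.9, 0.2, 6.1]
contact_force: [0.3, -0.1, -1.2]
gripper_width: 0.031
gripper_force: 23.3
```

Run:
```python
from h import *
s=r.get_state();p=s['tcp_pos'];print(p,s['gripper_width'],s['gripper_force'],s['contact_force'])
mv([.578,-.364,.0957],6.2)
```

```text
[ 0.57575294 -0.3629167   0.10129866] 0.030989397167312298 23.27652988733462 [ 0.34423843 -0.13750613 -1.22952694]
travel [0.0043 0.0027 0.0112] dr [-0.0004  0.0006 -0.0003]
```

Request:
jog_arm(travel=[[0.001,0.001,0.008],[0.001,0.001,0.014],[0.001,0.001,0.018],[0.001,0.001,0.018],[0.001,0.001,0.018],[0.001,0.001,0.018],[0.001,0.001,0.018],[0.001,0.001,-0.08],[0.0,0.001,-0.18],[-0.04,0.001,-0.28]], dr=[[0,0,0],[0,0,0],[0,0,0],[0,0,0],[0,0,0],[0,0,0],[0,0,0],[0,0,0],[0,0,0],[0,0,0]], claw=[0.25,0.25,0.25,0.25,0.4,0.6,0.7,0.7,0.7,0.7])

```text
time_s: 25.55
tcp_pos: [0.5583, -0.3663, 0.2459]
eef_rot: [180.0, 0.0, 6.2]
contact_force: [-0.2, -0.4, -0.7]
gripper_width: 0.0613
gripper_force: 0.0
```

Run:
```python
from h import *
bot(.577,-.363,'w9')
```

```text
[ 0.5583414  -0.36626532  0.24587149]
0.01 24 [ 600.7 -357.2   10.    44.7   17. ] [ 0.5894 -0.38    0.0107] [ 0.6068 -0.3373  0.0288]
0.03 37 [ 601.5 -355.7    8.1   41.1   21.5] [ 0.5902 -0.3763  0.0303] [ 0.6075 -0.3381  0.0538]
0.055 436 [ 578.3 -365.3   58.5   58.4    5.5] [ 0.5487 -0.3949  0.0555] [ 0.6077 -0.3359  0.075 ]
0.075 1399 [ 577.5 -365.3   53.9   54.2   74.6] [ 0.5501 -0.3931  0.075 ] [ 0.6046 -0.3375  0.0919]
0.1 33 [ 588.8 -362.5   10.    28.4   22.6] [ 0.5787 -0.3776  0.1006] [ 0.5942 -0.3513  0.1108]
0.112 994 [ 579.3 -366.5   30.3   30.2   71.5] [ 0.5635 -0.3819  0.112 ] [ 0.5942 -0.3514  0.119 ]
```

View pics/w9.png

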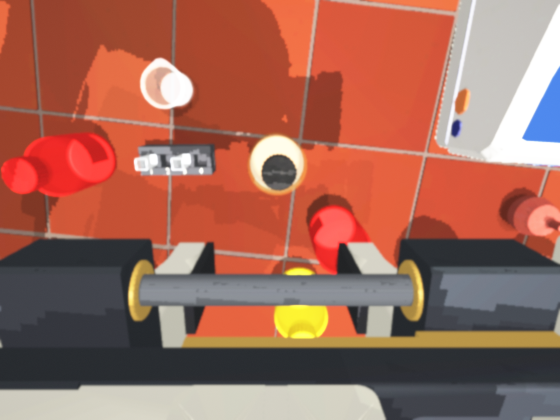

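Run:
```python
from h import *
o,W,st=look(['cuvette_rack'])
print(local(o['cuvette_rack'],(577.9,-365)))
c=r.capture('top');W=cloud(c);save('top2',c)
def s(n,x,y,d,a,b):
    p=W[(abs(W[...,0]-x)<d)&(abs(W[...,1]-y)<d)&(W[...,2]>a)&(W[...,2]<b)];print(n,len(p),rect(p[:,:2]))
s('dish',.708,0,.05,.008,.03);s('vial',.456,.01,.03,.03,.07);s('flasktop',.568,.239,.05,.1,.12);s('flaskmid',.568,.239,.05,.025,.06);s('beaker',.64,-.245,.05,.02,.1)
im=c['pixels'][130:310,110:460,::-1];cv2.imwrite('pics/top2c.png',cv2.resize(im,(800,411),interpolation=cv2.INTER_CUBIC))
```

```text
cuvette_rack 0.86 [131. 145. 214. 175.] 1422 [ 565.  -253.4   31.7   80.4    6.5]
cuvette_rack 0.48 [246. 134. 304. 194.] 10 [ 603.1 -356.9    5.3   34.4   16.8]
[   0.18359828 -112.34294055    6.5       ]
dish 438 [ 7.183e+02 -2.000e-01  9.670e+01  7.870e+01  8.990e+01]
vial 56 [456.2  10.9  18.5  21.3  80.4]
flasktop 57 [569.  240.9  23.4  25.6   0.7]
flaskmid 236 [567.7 238.   54.   59.3  65.7]
beaker 0 [0. 0. 0. 0. 0.]
```

View pics/top2c.png

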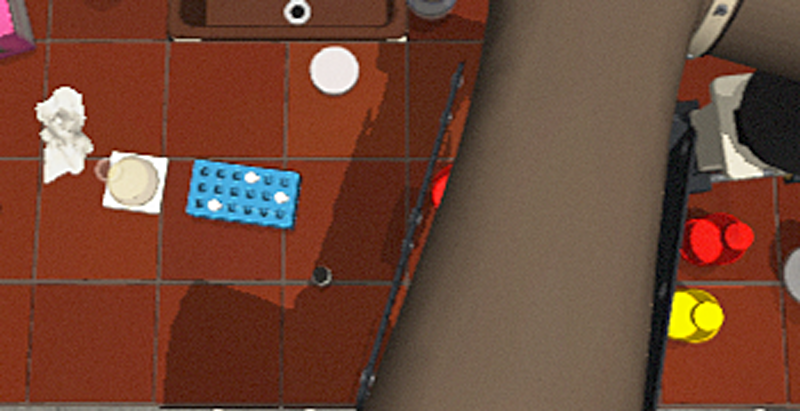

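The flask stands on the tile at crop (133,182), and the dish (335,70) and vial (321,275) have not moved. The arm hides the right side here, but the last wrist picture showed the beaker and bottle upright in place. The gaps are within about 2 mm, so I'm handing in.

```bash
python3 -c "
from plant import r
print(r.close_job())"
```

```text
the job is handed in; nothing more can be done
None
```

The job is handed in at about 26 s: tile, flask, beaker and bottle are all placed and upright, with gaps measuring within about 2 mm of 4 cm, the bottle's the widest at about 42 mm, and the dish and vial were left alone.

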